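# Load the bottle shaker, latch its keeper bar and start it

### The job

Get the little bottle shaker going: stand the loose small amber bottle (the twin of the one already on the shaker) upright in the empty bay of the tray, and swing the keeper bar shut in front of the two bottles until it snaps home in its catch. Then turn the key on the sloping console clockwise all the way to START and let it spring back to RUN. Leave the other things on the bench where they are.

Things in the scene. Friction and masses are not known exactly. Their poses are not given: they have to be found in the camera images.
- shaker: Fixed bench shaker, white housing 170 deep (x) x 320 wide (y) mm; origin under its middle on the bench, x to its back, y to its left, z up. Left: aluminium tray, deck 52 above the bench, with two bottle bays, the left one (middle at x 23, y 96) occupied. Right (y -157 to -49): a white console 125 high, its front face sloping 30 degrees from level, facing up and to the front, with a key.
- free_bay (a point): Middle of the empty right bay's floor, where the bottle's underside belongs (axes as the shaker's). Each bay is 68 wide (y) between walls 4 thick and 20 high, and 66 deep (x) from the back rail (20 high) to the shut keeper bar; open in front.
- bottle: Loose small amber bottle, black screw cap, 56 diameter, 111 high, 0.2 to 0.45 kg; origin in the middle of its underside. Straight-sided up to 65 above its underside, narrower above: grasp it 50 to 60 up, along the shaker's x, so that the fingers clear bay walls and the next bottle. Same size as the bottle on the shaker; the other amber bottle on the bench is larger.
- shaker_bottle: The same kind of bottle, already standing loose in the left bay of the tray; origin in the middle of its underside. It stays in its bay.
- keeper_bar (a joint): Angle of the keeper bar, a level steel rod 10 in diameter, 181 long, 104 above the bench, on an upright hinge at its left end. 0 = shut, home in its catch; grows as its free end swings to the front, at most 1.5. Stays where it is left (0.4 N at the grip moves it). In the last 0.1 rad it rides over a spring ball (up to 10 N at the grip); from about 0.04 rad the ball pushes it home to its stop.
- bar_hinge (a point): On the bar's upright hinge axis at the height of the bar (axes as the shaker's).
- bar_grip (a point): Middle of the bar's upright grip, a black post 14 in diameter standing on the rod 142 from the hinge, 6 to 43 above the rod's axis; this point is 26 above that axis. Axes turn with the bar: -y points from the hinge along the bar, z up; shutting moves the grip along +x.
- catch (a point): Where the rod's axis lies in the catch when shut, 175 from the hinge (axes as the shaker's). The catch is a steel block 22 wide (y): a ledge under the rod with the spring ball, and behind the rod a stop plate that rises 10 above its axis.
- key_plug (a joint): Lock position: 0 = OFF, 0.6 = RUN (its stop); grows clockwise as seen facing the panel; stays where it is left (friction 0.03 N m). It turns before the key's spring gives.
- start_key (a joint): Further turn of the key from RUN against its return spring (0.06 to 0.12 N m): 0 = RUN, 0.6 = START (stop), clockwise. Let go, it springs back to 0. From OFF to START the key turns 1.2 rad in all.
- key_bow (a point): Middle of the key's black head, a round flat disc 28 in diameter, 9 thick, standing out of the panel on the key's axis, 18 to 46 from the panel; this point is 32 from it. Under it a thin shank and a lock collar 22 in diameter, 7.5 high. Axes turn with the key: z out of the panel along the key's axis, x along the disc's width, y across its thickness (pinch along y).
- big_bottle: Larger amber bottle, 64 diameter, 131 high, bystander; origin under its middle.
- flask: Conical flask, 66 diameter, 108 high, bystander; origin under its middle.
- bench_timer: Flat bench timer 62 x 62 x 18 in front of the shaker, bystander; origin under its middle.
- tape: Roll of tape 64 diameter, 19 high, bystander; origin under its middle.

How it is judged:
By the outcome, as a careful person would: the job done as asked, in the order asked, and still so for the second after the job is handed in, with the robot touching nothing.
It also fails if it takes over 64 s, if anything falls off the work surface, if the arm or the gripper's body presses on something with over 40 N, if the wrist force passes 120 N, or if a joint passes its speed limit or range.

### The arm

A 6-joint arm with a two-finger parallel gripper is mounted at the origin on a cart in front of the work surface, level with it; the furniture and walls round the work are solid. World frame = base frame: x ahead of the robot, y to its left, z up, the work surface at z = 0. Lengths are in mm, angles in rad, forces in N, time in s.
With the tool pointing down it reaches from about 400 to 925 mm from the base axis. Payload 12.5 kg.
Tool frame: the origin (TCP) lies midway between the tips of the shut fingers; the grasp point (between the pads) lies 19 mm behind it (bot.grasp_offset is the distance from the TCP to the grasp point, in mm); z points along the fingers, y is the line along which they close (so a half turn about z gives the same grasp; the last joint's range is limited). The gripper opens to 95 mm and grips with 3 to 60 N. Pads are 20 mm wide; open, the fingers measure 119 mm over their backs; the gripper's body (75 mm by 180 mm) begins 59 mm behind the grasp point.
Start: joints at [-1.223, 0.491, 1.559, -0, 1.092, -0.106], TCP at [274.014, -561.75, 214.661] pointing down, gripper open.
Joint ranges: [-3.1, 3.1], [-0.84, 2.19], [0.05, 2.79], [-1.13, 4.28], [0.06, 2.93], [-2.69, 2.69]. Speed limits (rad/s): [2.22, 2.22, 2.79, 3.14, 3.14, 3.14].

### API

Orientations are given as a unit quaternion [x, y, z, w].
In Python, from plant import bot gives the robot as it stands.
- The arm moves only by the shell command python3 -m jog 'ROWS' [FORCE]. ROWS is JSON, a list of rows, each a list of 7 numbers: the shift along the world's x, y, z in m, then the turn, a rotation vector about the world's x, y, z in rad, then the finger opening in m, from 0 to 0.0951. A call has 1 to 12 rows; each row shifts and turns the commanded pose from where the row before left it; what a row does not reach is not made up. A row lasts 1/8 s, in which the tool goes at most 62.5 mm and 10.7 degrees, less where a joint would pass 70% of its speed; a pose out of reach is approached as far as the arm can. A call with a gripper value outside its range is refused whole. The fingers move at their own pace and stop on an object; FORCE is the grip in N (left out, the last holds). Time passes only in rows, so rows that do not move let the fingers close. It gives the time, the measured TCP pose, the force, the opening and the grip force at its end, in the units of the state.
- bot.get_state(): the state, without advancing time (a new reading comes with each control period).
- bot.camera(name): name is "scene" or "top" or "wrist"; returns the picture (400x640x3 uint8, red, green, blue); there is no depth.
- bot.camera_model(name): a dict with "fovy" (degrees; the focal length in pixels is half the picture's height over the tangent of half this angle, whatever the lens; pixels are square), "cx", "cy" (the principal point, pixels), "eye" and "orientation" of the camera in the world. Camera axes: x right, y up, looking along -z (the intrinsics and any distortion apply to the point x, -y, -z); pixel columns grow to the right and rows downward; lengths in mm; the calibration is good to about 2 mm. A picture is of the moment at which its call begins: read the wrist's pose just before it. camera_model takes no time and is no camera call; for the wrist camera it gives the pose at the moment of the call.
- bot.job_done(): hands the job in; it is judged then, once.
The state is a dict: "time": time; "q": joint angles; "joint_vel": joint speeds; "tau": joint torques, N m; "ee_pos": TCP position; "orientation": TCP orientation; "force": force on the tool from outside, world axes, zero at the start; "moment": the same for the moment, N m; "finger_gap": finger opening in mm; "gripper_force": force on a finger pad.
Only numpy, scipy, OpenCV 4.12 (cv2) and the standard library are available. Lean on these libraries where they do the work, as an engineer would, in place of code of your own. Each camera call takes 0.05 s, during which the arm holds its last target. There are 200 camera calls.

## Working session

There is one attempt and no reset: what is moved stays moved. The work goes in short steps, Python scripts to look and compute and a shell command to move; the robot and the scene stay as the last step left them, time stands still between calls to the robot, and variables do not carry over. Pictures are saved under pics/ and viewed, at most 10 in all, crops included, and the job is handed in when it is done.

```bash
mkdir -p pics; ls
python3 - <<'E'
from plant import bot
import cv2
for n in("scene","top"):
    im=bot.camera(n); cv2.imwrite(f"pics/{n}0.png",im[...,::-1]); m=bot.camera_model(n); print(n,m)
print(bot.camera_model("wrist"));print(bot.get_state())
E
```

```text
pics
scene {'fovy': 47.646480492768966, 'cx': 315.2765427375273, 'cy': 207.3203659871124, 'eye': array([ 98.25074257, 395.60406908, 951.07290777]), 'orientation': array([-0.10840802,  0.29957684,  0.88272059, -0.34540668])}
top {'fovy': 53.63935527883546, 'cx': 324.7727212685895, 'cy': 201.89958569659998, 'eye': array([ 346.47472539, -116.25629056,  984.96915593]), 'orientation': array([ 0.08069411, -0.0843411 , -0.70061003,  0.70393226])}
{'fovy': 70.787296054486, 'cx': 322.69847278511463, 'cy': 200.10929558934356, 'eye': array([ 345.82410097, -527.12929727,  384.61460613]), 'orientation': array([-0.11959835,  0.0755752 , -0.52396143,  0.83991014])}
{'time': 0.1, 'q': array([-1.22259928e+00,  4.91483823e-01,  1.55940689e+00,  7.69529545e-06,
        1.09169959e+00, -1.05632116e-01]), 'joint_vel': array([ 0.00139792, -0.00018646, -0.00191197,  0.00140699, -0.00207476,
       -0.00073843]), 'tau': array([ 1.94779474e-03, -6.13624263e+01, -2.58608544e+01,  6.93671568e-02,
        4.70286445e-02, -5.98020961e-05]), 'ee_pos': array([ 273.93367337, -561.5207341 ,  214.12345915]), 'orientation': array([ 9.74365444e-01,  2.24970515e-01, -5.69618033e-05, -4.95571914e-04]), 'force': array([-0.08759439,  0.57926714,  0.81011068]), 'moment': array([ 0.03281125,  0.00391985, -0.0023479 ]), 'gripper_force': 0.0, 'finger_gap': 95.25498200392765}
```

View pics/scene0.png

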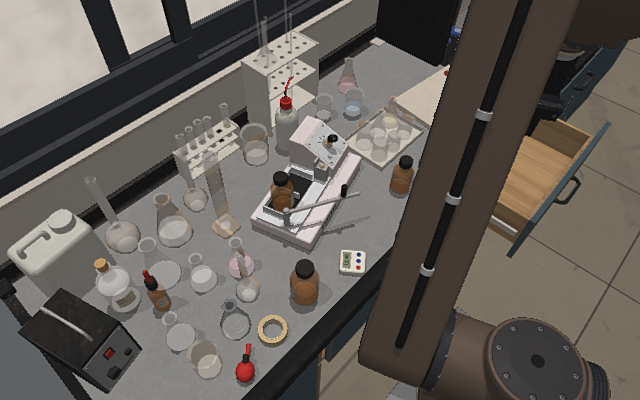

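View pics/top0.png

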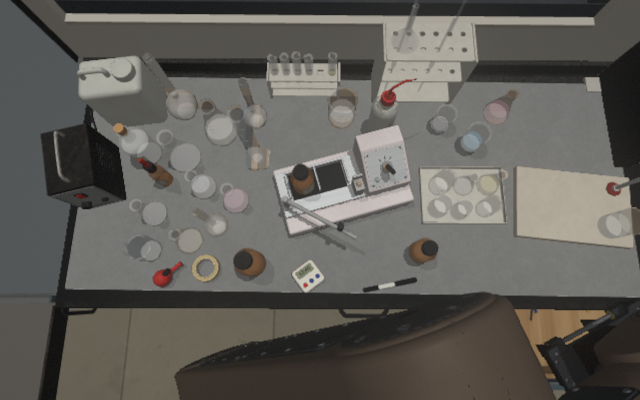

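Scene: shaker in the middle, bar open, bottle at right of it (top ≈ (424,251), scene ≈ (402,175)), big bottle at top (250,262). Zooming on both views.

```bash
cat > h.py <<'E'
import numpy as np, cv2
from scipy.spatial.transform import Rotation as R
from plant import bot
def cam(n):
    m=bot.camera_model(n); f=200/np.tan(np.radians(m['fovy'])/2)
    return m['eye'],R.from_quat(m['orientation']).as_matrix(),f,m['cx'],m['cy']
def ray(c,u,v):
    e,M,f,cx,cy=c; d=M@np.array([(u-cx)/f,-(v-cy)/f,-1]); return e,d/np.linalg.norm(d)
def onz(c,u,v,z):
    e,d=ray(c,u,v); return e+d*(z-e[2])/d[2]
def proj(c,p):
    e,M,f,cx,cy=c; q=M.T@(np.asarray(p)-e); return np.array([cx+f*q[0]/-q[2],cy-f*q[1]/-q[2]])
def tri(c1,p1,c2,p2):
    e1,d1=ray(c1,*p1);e2,d2=ray(c2,*p2)
    s=np.linalg.lstsq(np.c_[d1,-d2],e2-e1,rcond=None)[0]
    a,b=e1+d1*s[0],e2+d2*s[1]; return (a+b)/2,np.linalg.norm(a-b)
def crop(im,x,y,w,h,k,fn):
    cv2.imwrite(fn,cv2.resize(im[y:y+h,x:x+w,::-1],None,fx=k,fy=k,interpolation=cv2.INTER_CUBIC))
E
python3 - <<'E'
import cv2
a=cv2.imread("pics/top0.png")[115:275,265:445]; b=cv2.imread("pics/scene0.png")[105:265,240:420]
import numpy as np
cv2.imwrite("pics/z0.png",np.hstack([cv2.resize(x,(400,356),interpolation=cv2.INTER_CUBIC) for x in(a,b)]))
E
```

```text
(no output)
```

View pics/z0.png

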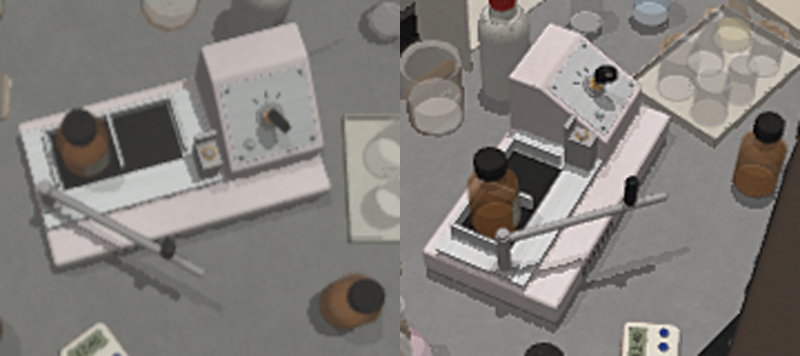

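Zoom shows (top/scene original px): hinge (284,200)/(286,212), grip top (340,227)/(344,186), left-bottle cap (301,171)/(281,178), key head (390,170)/(332,139), loose cap (430,248)/(406,162). The key slot lies at an angle.

Run:
```python
from h import *
t,s=cam("top"),cam("scene")
T=lambda x,y:(265+x/2.222,115+y/2.222); S=lambda x,y:(240+(x-400)/2.222,105+y/2.222)
L={'hinge':((43,188),(503,237)),'griptop':((167,243),(632,183)),'shcap':((79,125),(490,163)),'key':((279,122),(605,75)),'cap':((366,296),(769,127)),'catch':((206,140),(580,125)),'rodend':((202,271),(666,196))}
for k,(a,b) in L.items(): print(k,*[np.round(x,1) for x in tri(t,T(*a),s,S(*b))])
for a in((52,266),(329,188)): print(np.round(onz(t,*T(*a),0),1))
```

```text
hinge [559.5 -28.5 109.7] 0.9
griptop [ 495.7 -154.8  140.2] 4.9
shcap [613.9 -66.6 151.9] 0.6
key [ 628.3 -269.7  124.8] 2.1
cap [ 452.2 -356.3   98.9] 0.2
catch [ 607.5 -197.2  114.2] 7.0
rodend [ 474.4 -191.4  103.1] 3.7
[496.1 -30.    0. ]
[ 588.5 -347.5    0. ]
```

```bash
python3 -m jog '[[0.022,0.0257,0.004,0,0,0.175,0.095],[0.022,0.0257,0.004,0,0,0.175,0.095],[0.022,0.0257,0.004,0,0,0.175,0.095],[0.022,0.0257,0.004,0,0,0.175,0.095],[0.022,0.0257,0.004,0,0,0.175,0.095],[0.022,0.0257,0.004,0,0,0.175,0.095],[0.022,0.0257,0.004,0,0,0.175,0.095],[0.022,0.0257,0.004,0,0,0.172,0.095],[0,0,0,0,0,0,0.095],[0,0,0,0,0,0,0.095]]' 20
python3 - <<'E'
from h import *
c=cam("wrist");im=bot.camera("wrist");st=bot.get_state();print(st['ee_pos'],st['orientation'],st['q'])
cv2.imwrite("pics/w1.png",im[...,::-1]);np.save("w1.npy",np.array([*c[0],*c[1].ravel(),c[2],c[3],c[4]]))
E
```

```text
time: 1.35
ee_pos: [449.7, -356.4, 246.4]
orientation: [0.602, 0.798, -0.0, -0.0]
force: [0.1, 0.1, 0.1]
finger_gap: 94.9
gripper_force: 0.0
[ 449.4905154  -356.67016514  246.36817654] [ 6.02473440e-01  7.98138903e-01 -2.73450495e-05 -2.12744041e-04] [-7.85810993e-01  3.87025894e-01  1.64600908e+00 -1.26450815e-04
  1.10897146e+00 -1.06335790e+00]
```

View pics/w1.png

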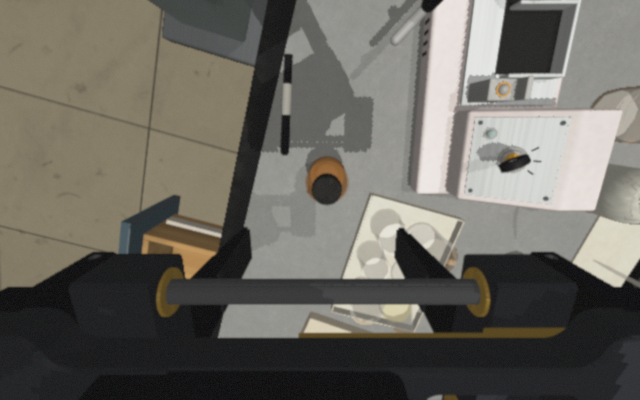

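Wrist view: loose bottle's cap centred at (326,188), shaker edges parallel to image axes (yaw good), key head near (515,162), catch (503,88).

Run:
```python
from h import *
a=np.load("w1.npy");c=(a[:3],a[3:12].reshape(3,3),*a[12:])
im=cv2.imread("pics/w1.png");g=im[140:230,290:370]
hsv=cv2.cvtColor(g,cv2.COLOR_BGR2HSV)
m=((hsv[...,2]<60)&(hsv[...,1]<120)).astype(np.uint8)
n,l,s,ce=cv2.connectedComponentsWithStats(m);i=1+np.argmax(s[1:,4]);print(s[i],ce[i]+[290,140])
m2=((hsv[...,1]>120)&(hsv[...,2]>40)).astype(np.uint8);ys,xs=np.nonzero(m2);print('amber',xs.min()+290,xs.max()+290,ys.min()+140,ys.max()+140)
print(onz(c,*(ce[i]+[290,140]),111),onz(c,326,188,111), proj(c,[452,-356,0]),proj(c,[452,-356,111]))
for p in((440,-1),(414,190),(444,190)): print(p,onz(c,*p,52),onz(c,*p,0))
```

```text
[ 22  34  29  30 660] [326.28484848 188.81515152]
amber 308 345 157 195
[ 453.3552819  -352.31232976  111.        ] [ 452.78715985 -351.49860753  111.        ] [323.72066112 172.94553415] [324.20832407 191.55991171]
(440, -1) [ 519.46621653 -121.44158644   52.        ] [532.49590601 -98.8218471    0.        ]
(414, 190) [ 571.45861333 -335.51076433   52.        ] [ 591.8977538  -343.39808329    0.        ]
(444, 190) [ 610.05001432 -324.46236166   52.        ] [ 635.98882612 -330.77516968    0.        ]
```

```bash
python3 -m jog '[[0.003,0.003,-0.05,0,0,0,0.095],[0,0,-0.05,0,0,0,0.095],[0,0,-0.05,0,0,0,0.095],[0,0,-0.04,0,0,0,0.095],[0,0,-0.018,0,0,0,0.095],[0,0,0,0,0,0,0.095],[0,0,0,0,0,0,0.05],[0,0,0,0,0,0,0.05],[0,0,0,0,0,0,0.05],[0,0,0,0,0,0,0.05],[0,0,0,0,0,0,0.05]]' 25
```

```text
time: 2.78
ee_pos: [453.2, -353.2, 39.0]
orientation: [0.602, 0.799, 0.0, 0.0]
force: [0.6, 0.6, 3.8]
finger_gap: 54.7
gripper_force: 25.0
```

```bash
python3 -m jog '[[0,0,0.03,0,0,0,0.05],[0,0,0.05,0,0,0,0.05],[0,0,0.05,0,0,0,0.05],[0,0,0.05,0,0,0,0.05],[0.027,0.022,0,0,0,0,0.05],[0.027,0.022,0,0,0,0,0.05],[0.027,0.022,0,0,0,0,0.05],[0.027,0.022,0,0,0,0,0.05],[0.027,0.022,0,0,0,0,0.05],[0.024,0.023,0,0,0,0,0.05],[0,0,0,0,0,0,0.05],[0,0,0,0,0,0,0.05]]'
python3 - <<'E'
from h import *
c=cam("wrist");im=bot.camera("wrist");st=bot.get_state();print(st['ee_pos'],st['finger_gap'])
cv2.imwrite("pics/w2.png",im[...,::-1]);np.save("w2.npy",np.array([*c[0],*c[1].ravel(),c[2],c[3],c[4]]))
E
```

```text
time: 4.28
ee_pos: [611.5, -220.3, 218.2]
orientation: [0.601, 0.799, -0.0, -0.001]
force: [0.1, -1.0, -3.0]
finger_gap: 54.7
gripper_force: 24.9
[ 611.32048815 -220.58679275  218.35810373] 54.842034517299105
```

View pics/w2.png

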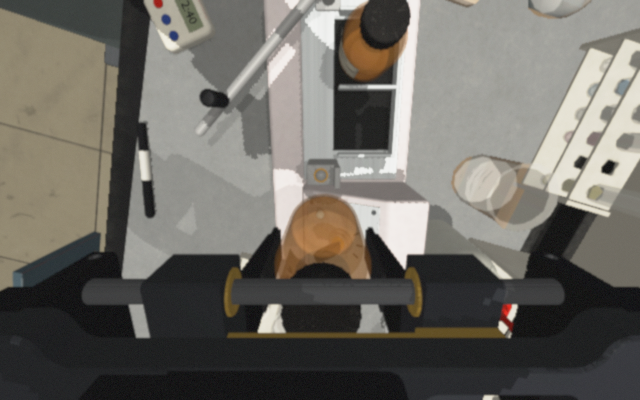

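View: free bay between divider wall (y≈87) and right wall (y≈152), back rail at x≈393; catch at (320,173); shaker bottle cap (386,20); grip (213,98).

Run:
```python
from h import *
a=np.load("w2.npy");c=(a[:3],a[3:12].reshape(3,3),*a[12:])
ux=np.array([np.cos(.278),np.sin(.278)]);uy=np.array([-ux[1],ux[0]]);O=np.array([617,-167])
for n,p,z in(('div',(366,87),72),('rwall',(362,152),72),('rail',(394,120),72),('railbase',(392,120),52),('matfront',(334,120),52),('catchtop',(320,173),114),('ledge ball',(320,175),99),('hinge',(325,2),115),('griptop',(209,98),147),('deckR',(398,174),52)):
    w=onz(c,*p,z);print(n,np.round(w,1),np.round([(w[:2]-O)@ux,(w[:2]-O)@uy],1))
st=bot.get_state();print(st['ee_pos'])
g=cv2.cvtColor(cv2.imread("pics/w2.png"),cv2.COLOR_BGR2GRAY)
print(g[70:165,366]);print(g[120,320:410])
```

```text
div [ 625.  -101.6   72. ] [25.6 60.7]
rwall [ 642.3 -167.    72. ] [24.3 -6.9]
rail [ 664.7 -124.7   72. ] [57.5 27.5]
railbase [ 667.3 -124.2   52. ] [60.1 27.4]
matfront [ 603.2 -142.7   52. ] [-6.6 27.2]
catchtop [ 601.9 -195.1  114. ] [-22.2 -22.9]
ledge ball [ 603.2 -199.9   99. ] [-22.3 -27.8]
hinge [565.9 -53.8 115. ] [-18.1 122.9]
griptop [ 497.3 -154.8  147. ] [-111.7   44.6]
deckR [ 696.  -181.5   52. ] [ 72.  -35.6]
[ 611.32048815 -220.58679275  218.35810373]
[ 91  89  86  84  81  80  78  76  72  66  56  51  45  58 108 149 166 161
 141 104  74  46  35  34  35  34  30  34  33  37  34  40  41  44  46  46
  47  44  38  36  33  34  36  38  34  37  37  36  35  38  33  35  34  36
  34  33  36  37  37  35  36  34  36  37  36  35  39  36  33  33  32  36
  35  36  36  34  32  38  44  76 125 147 136 129 150 166 156 148 156 167
 170 169 170 170 171]
[173 175 175 172 173 173 176 179 179 180 180 178 165 111  58  36  36  37
  36  33  34  33  33  34  34  36  33  36  35  33  35  35  33  33  36  33
  34  32  35  36  36  37  35  35  32  36  33  34  34  37  36  34  34  36
  31  32  32  35  39  37  34  37  35  34  30  29  32  34  40  59  93 106
 109 140 210 234 234 234 238 239 240 241 241 241 241 240 239 238 233 221]
```

```bash
python3 -m jog '[[0.011,0.042,0,0,0,0,0.05],[0.0103,0.0414,0,0,0,0,0.05],[0,0,-0.03,0,0,0,0.05],[0,0,-0.04,0,0,0,0.05],[0,0,-0.03,0,0,0,0.05],[0,0,0,0,0,0,0.05],[0,0,-0.012,0,0,0,0.05],[0,0,-0.01,0,0,0,0.05],[0,0,-0.004,0,0,0,0.05],[0,0,0,0,0,0,0.05]]'
```

```text
time: 5.58
ee_pos: [633.3, -136.7, 92.6]
orientation: [0.601, 0.799, 0.0, -0.0]
force: [0.0, -0.4, -2.4]
finger_gap: 55.0
gripper_force: 24.9
```

```bash
python3 -m jog '[[0,0,-0.0015,0,0,0,0.05],[0,0,0,0,0,0,0.05]]'; python3 -m jog '[[0,0,0,0,0,0,0.057],[0,0,0,0,0,0,0.062],[0,0,0,0,0,0,0.085],[0,0,0,0,0,0,0.085],[0,0,0.02,0,0,0,0.085],[0,0,0.05,0,0,0,0.085],[0,0,0.05,0,0,0,0.085],[0,0,0.03,0,0,0,0.085],[-0.027,-0.05,0,0,0,0,0.085],[-0.027,-0.05,0,0,0,0,0.085],[0,0,0,0,0,0,0.085],[0,0,0,0,0,0,0.085]]'
python3 - <<'E'
from h import *
c=cam("wrist");im=bot.camera("wrist");st=bot.get_state();print(st['ee_pos'],st['finger_gap'])
cv2.imwrite("pics/w3.png",im[...,::-1]);np.save("w3.npy",np.array([*c[0],*c[1].ravel(),c[2],c[3],c[4]]))
E
```

```text
time: 5.82
ee_pos: [633.4, -136.7, 91.3]
orientation: [0.601, 0.799, 0.0, 0.0]
force: [0.1, 0.5, -3.1]
finger_gap: 55.0
gripper_force: 24.9
time: 7.32
ee_pos: [579.4, -236.7, 241.2]
orientation: [0.602, 0.799, 0.0, 0.0]
force: [0.2, 0.1, -0.4]
finger_gap: 84.8
gripper_force: 0.0
[ 579.66692258 -236.10529595  241.16816292] 85.02590342270756
```

View pics/w3.png

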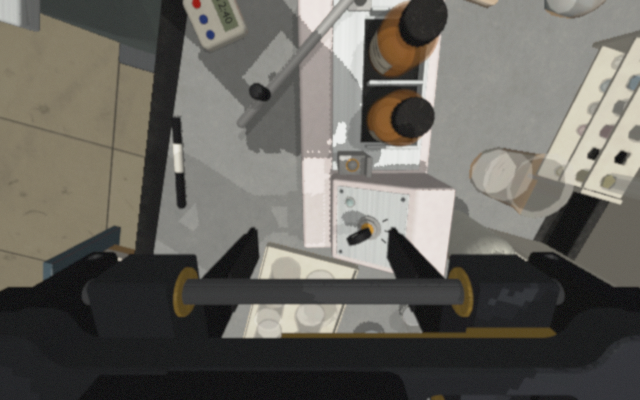

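Bottle stands upright in the bay (cap ≈(413,117)). Next: closed fingers to the front side of the bar's grip (grip top ≈(258,90)).

```bash
python3 -m jog '[[-0.03,0.018,0,0,0,0,0],[-0.03,0.018,0,0,0,0,0],[-0.03,0.018,0,0,0,0,0],[-0.0287,0.0164,0,0,0,0,0],[0,0,-0.04,0,0,0,0],[0,0,-0.04,0,0,0,0],[0,0,-0.041,0,0,0,0],[0,0,0,0,0,0,0],[0.0125,-0.0015,0,0,0,0,0],[0.0125,-0.0015,0,0,0,0,0],[0.013,-0.0014,0,0,0,0,0],[0.013,-0.0014,0,0,0,0,0]]' 10
python3 -m jog '[[0.014,-0.0017,0,0,0,0,0],[0.014,-0.0017,0,0,0,0,0],[0.0106,0.0006,0,0,0,0,0],[0.0106,0.0006,0,0,0,0,0],[0,0,0,0,0,0,0]]'
python3 - <<'E'
from h import *
for n in("scene","top"): cv2.imwrite(f"pics/{n}1.png",bot.camera(n)[...,::-1])
a=cv2.imread("pics/top1.png")[115:275,265:445]; b=cv2.imread("pics/scene1.png")[105:265,240:420]
cv2.imwrite("pics/z1.png",np.hstack([cv2.resize(x,(400,356),interpolation=cv2.INTER_CUBIC) for x in(a,b)]))
E
```

```text
time: 8.88
ee_pos: [512.8, -172.4, 120.7]
orientation: [0.602, 0.799, 0.0, 0.0]
force: [-0.7, 0.4, 0.4]
finger_gap: 0.7
gripper_force: 0.6
time: 9.5
ee_pos: [561.4, -174.2, 120.0]
orientation: [0.601, 0.799, 0.0, 0.0]
force: [0.2, 0.7, 0.3]
finger_gap: 0.6
gripper_force: 0.0
```

View pics/z1.png

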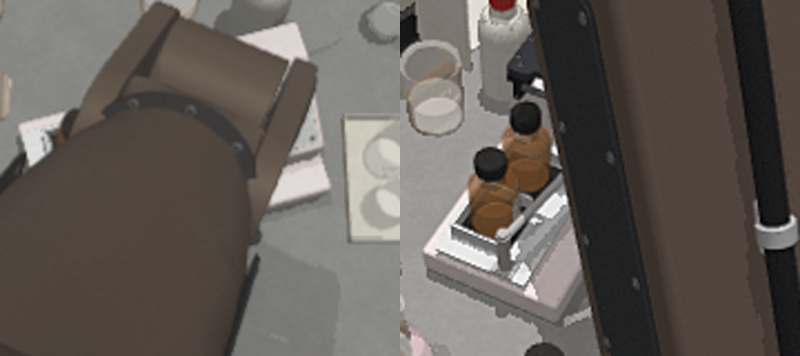

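The bar has followed to nearly shut; the gripper hides the rest. Pushing over the ball.

```bash
python3 -m jog '[[0.007,0.0012,0,0,0,0,0],[0.007,0.0013,0,0,0,0,0],[0.003,0.0007,0,0,0,0,0]]'; python3 -m jog '[[0.002,0.0005,0,0,0,0,0],[0.002,0.0005,0,0,0,0,0]]';python3 -m jog '[[0.001,0.0003,0,0,0,0,0],[0,0,0,0,0,0,0]]'
```

```text
time: 9.98
ee_pos: [575.8, -171.7, 120.1]
orientation: [0.601, 0.799, -0.002, -0.002]
force: [-17.7, -8.1, 10.1]
finger_gap: 0.9
gripper_force: 9.8
time: 10.22
ee_pos: [581.3, -170.7, 120.4]
orientation: [0.602, 0.799, -0.001, -0.0]
force: [-3.7, -4.0, 2.6]
finger_gap: 0.3
gripper_force: 2.3
time: 10.48
ee_pos: [583.2, -169.7, 120.1]
orientation: [0.602, 0.799, 0.0, 0.0]
force: [-0.6, -0.3, -0.3]
finger_gap: 0.4
gripper_force: 0.0
```

```bash
python3 -m jog '[[0.0015,0.0004,0,0,0,0,0],[0,0,0,0,0,0,0]]';python3 -m jog '[[0.0015,0.0004,0,0,0,0,0],[0,0,0,0,0,0,0]]'
```

```text
time: 10.72
ee_pos: [584.5, -169.3, 120.1]
orientation: [0.601, 0.799, 0.0, 0.0]
force: [0.2, 0.2, 0.7]
finger_gap: 0.5
gripper_force: 0.0
time: 10.98
ee_pos: [585.9, -169.0, 120.1]
orientation: [0.601, 0.799, 0.0, -0.0]
force: [-0.0, -0.2, 0.1]
finger_gap: 0.5
gripper_force: 0.0
```

```bash
python3 -m jog '[[-0.029,-0.008,0,0,0,0,0],[-0.029,-0.008,0,0,0,0,0],[0,0,0.04,0,0,0,0],[0,0,0.04,0,0,0,0],[0,0,0.04,0,0,0,0.04],[0.027,-0.033,0,0,0,0,0.04],[0.027,-0.033,0,0,0,0,0.04],[0.027,-0.033,0,0,0,0,0.04],[0.03,-0.033,0,0,0,0,0.04],[0,0,0,0,0,0,0.04],[0,0,0,0,0,0,0.04]]'
python3 - <<'E'
from h import *
c=cam("wrist");im=bot.camera("wrist");st=bot.get_state();print(st['ee_pos'],st['q'])
cv2.imwrite("pics/w4.png",im[...,::-1]);np.save("w4.npy",np.array([*c[0],*c[1].ravel(),c[2],c[3],c[4]]))
crop(im,220,0,280,260,2.3,"pics/w4z.png")
E
```

```text
time: 12.35
ee_pos: [638.4, -316.6, 239.8]
orientation: [0.602, 0.799, 0.0, -0.0]
force: [-0.1, 0.3, 0.7]
finger_gap: 40.1
gripper_force: 0.0
[ 638.36755537 -316.36949428  240.20841989] [-5.52789248e-01  6.01643839e-01  1.28434681e+00  1.26794470e-04
  1.25602220e+00 -8.33145921e-01]
```

View pics/w4z.png

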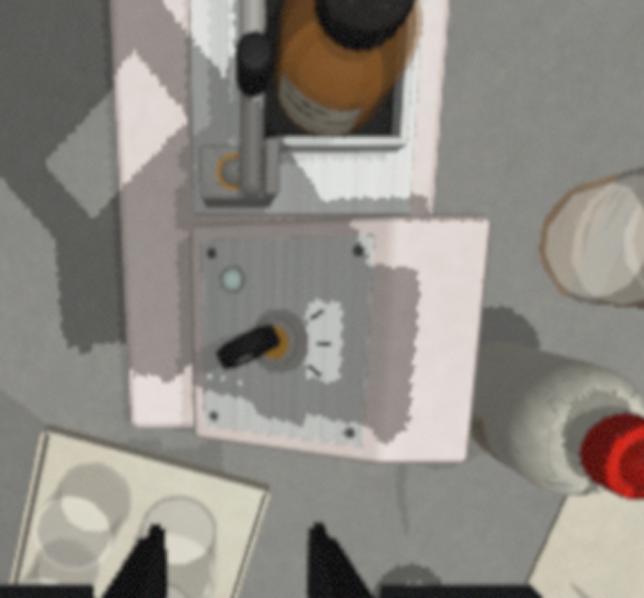

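Bar lies straight in the catch (ball ring in front, zoom (230,170)), grip at (255,62). Key head silhouette (218–282, 325–368 zoom), marks OFF (317,314), RUN (324,344), START (314,370); the key is at OFF.

Run:
```python
from h import *
ux=np.array([np.cos(.278),np.sin(.278),0]);uy=np.array([-ux[1],ux[0],0]);O=np.array([617,-167,0]);Z=np.array([0,0,1.])
n=-.5*ux+np.sqrt(.75)*Z; up=np.sqrt(.75)*ux+.5*Z
A=[];b=[];C={}
for w,(x,y,ww,h) in {'w1':(495,140,50,35),'w3':(340,222,36,28),'w4':(310,138,36,26)}.items():
    a=np.load(w+".npy");c=(a[:3],a[3:12].reshape(3,3),*a[12:]);C[w]=c
    g=cv2.imread(f"pics/{w}.png")[y:y+h,x:x+ww].max(2)
    m=(g<62).astype(np.uint8);N,l,s,ce=cv2.connectedComponentsWithStats(m);i=1+np.argmax(s[1:,4]);p=ce[i]+[x,y]
    e,d=ray(c,*p);P=np.eye(3)-np.outer(d,d);A.append(P);b.append(P@e)
    print(w,p.round(1),s[i],np.round(np.degrees(.5*np.arctan2(*(lambda q:(2*q['mu11'],q['mu20']-q['mu02']))(cv2.moments((l==i).astype(np.uint8),True)))),1))
K=np.linalg.lstsq(np.vstack(A),np.hstack(b),rcond=None)[0]
print('bow',K,'local',(K-O)@ux,(K-O)@uy,[np.round(proj(C[w],K),1) for w in C])
F=K-32*n;c=C['w4'];print('foot',F,proj(c,F)); 
def onp(p): e,d=ray(c,*p);return e+d*((F-e)@n)/(d@n)
for q in((317,314),(324,344),(314,370),(211,253),(358,250),(349,433),(213,416)):
    r=onp((220+q[0]/2.3-.3,q[1]/2.3-.3))-F;print(q,'u',round(r@up,1),'l',round(r@uy,1),'ang cw',round(np.arctan2(-r@uy,r@up),2))
for q in((254,5),(252,185)):
    r=onz(c,220+q[0]/2.3,q[1]/2.3,104)-O;print('rod',r@ux,r@uy)
# predicted silhouette axis of disc for key angle
for th in(-.8,-.6,-.4): 
    dx=np.cos(th)*up-np.sin(th)*uy; dy=np.cross(n,dx)
    ps=[];
    for t in np.linspace(0,6.28,60):
        for s in(-4.5,4.5): ps.append(proj(c,K+14*(np.cos(t)*dx+np.sin(t)*n)+s*dy))
    hull=cv2.convexHull(np.float32(ps));M=cv2.moments(hull);print(th,np.degrees(.5*np.arctan2(2*M['mu11'],M['mu20']-M['mu02'])),cv2.boundingRect(hull))
```

```text
w1 [514.2 162.8] [  5  15  30  16 268] -19.3
w3 [359.3 236.1] [  8   6  23  16 196] -27.1
w4 [327.4 150.2] [  4   4  27  18 273] -25.2
bow [ 630.39008078 -268.51167931  128.12906287] local -14.982168230977388 -101.28894280130268 [array([514.3, 162.8]), array([358.9, 236.2]), array([327.8, 150.1])]
foot [ 645.77578042 -264.12075153  100.41624995] [342.03900088 147.37138422]
(317, 314) u 17.7 l 12.4 ang cw -0.61
(324, 344) u 21.7 l -0.8 ang cw 0.04
(314, 370) u 17.2 l -13.1 ang cw 0.65
(211, 253) u -38.9 l 39.4 ang cw -2.35
(358, 250) u 35.6 l 39.9 ang cw -0.84
(349, 433) u 35.9 l -40.9 ang cw 0.85
(213, 416) u -38.4 l -41.2 ang cw 2.32
rod -13.175837114415264 33.90126178198845
rod -13.308468900728196 -34.307261548449716
-0.8 -41.184036188040714 (313, 136, 29, 28)
-0.6 -30.490557372420927 (313, 138, 30, 24)
-0.4 -20.1180476840863 (312, 140, 31, 20)
```

Run:
```python
from h import *
print(bot.grasp_offset)
ux=np.array([np.cos(.278),np.sin(.278),0]);uy=np.array([-ux[1],ux[0],0]);Z=np.array([0,0,1.])
n=-.5*ux+np.sqrt(.75)*Z;K=np.array([630.4,-268.5,128.1]);st=bot.get_state()
ty=-(R.from_rotvec(.57*n).apply(uy));tz=-n;tx=np.cross(ty,tz)
Rt=R.from_matrix(np.c_[tx,ty,tz]);d=(Rt*R.from_quat(st['orientation']).inv()).as_rotvec()
print('rot',d,np.linalg.norm(d),'q',Rt.as_quat());print('n',n,'shift standoff',K+54*n-st['ee_pos'],'TCP goal',K-16*n, 'in',-70*n)
```

```text
18.8
rot [ 0.38322745 -0.38827329 -0.97942327] 1.1211107778060105 q [0.88039367 0.3973911  0.25606545 0.03765348]
n [-0.48080311 -0.13721649  0.8660254 ] shift standoff [-33.9309235   40.45980365 -65.34304809] TCP goal [ 638.09284982 -266.30453611  114.24359354] in [ 33.65621795   9.60515452 -60.62177826]
```

```bash
python3 -m jog '[[-0.0048,0.0058,-0.0093,0.05475,-0.05547,-0.13992,0.04],[-0.0048,0.0058,-0.0093,0.05475,-0.05547,-0.13992,0.04],[-0.0048,0.0058,-0.0093,0.05475,-0.05547,-0.13992,0.04],[-0.0048,0.0058,-0.0093,0.05475,-0.05547,-0.13992,0.04],[-0.0048,0.0058,-0.0093,0.05475,-0.05547,-0.13992,0.04],[-0.0048,0.0058,-0.0093,0.05475,-0.05547,-0.13992,0.04],[-0.0048,0.0058,-0.0093,0.05475,-0.05547,-0.13992,0.04],[0,0,0,0,0,0,0.04],[0,0,0,0,0,0,0.04]]'
python3 - <<'E'
from h import *
st=bot.get_state();print(st['ee_pos'],st['orientation'],st['q'])
im=bot.camera("wrist");crop(im,160,60,320,300,2,"pics/w5.png")
c=cam("wrist");print(proj(c,[630.4,-268.5,128.1]))
E
```

```text
time: 13.52
ee_pos: [605.7, -276.5, 176.2]
orientation: [0.88, 0.399, 0.256, 0.038]
force: [0.2, -0.1, 0.1]
finger_gap: 40.2
gripper_force: 0.0
[ 605.73137345 -276.50076682  176.22137816] [0.8797378  0.39896809 0.25574516 0.03847429] [-0.69946879  0.49973667  1.77905551  0.71567793  0.6824469  -0.50550946]
[319.9451423  217.06750874]
```

View pics/w5.png

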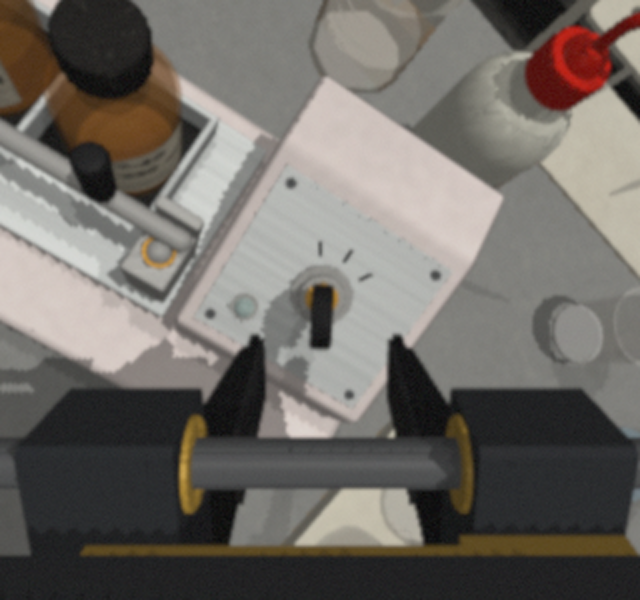

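Key head is edge-on and centred between the fingers (zoom (321,315)); bar home in its catch. Going in.

```bash
python3 -m jog '[[0.011,0.0034,-0.021,0,0,0,0.04],[0.011,0.0034,-0.021,0,0,0,0.04],[0.0104,0.0034,-0.02,0,0,0,0.04],[0,0,0,0,0,0,0.04],[0,0,0,0,0,0,0.02],[0,0,0,0,0,0,0.012],[0,0,0,0,0,0,0.005],[0,0,0,0,0,0,0.005],[0,0,0,0,0,0,0.005]]' 30
```

```text
time: 14.7
ee_pos: [637.7, -266.5, 113.6]
orientation: [0.88, 0.397, 0.256, 0.038]
force: [-2.1, -1.0, 4.4]
finger_gap: 8.8
gripper_force: 30.0
```

```bash
python3 -m jog '[[0,0,0,0.0721,0.0206,-0.1299,0.005],[0,0,0,0.0721,0.0206,-0.1299,0.005],[0,0,0,0.0721,0.0206,-0.1299,0.005],[0,0,0,0.0721,0.0206,-0.1299,0.005],[0,0,0,0,0,0,0.005]]'; python3 -m jog '[[0,0,0,0.0721,0.0206,-0.1299,0.005],[0,0,0,0.0721,0.0206,-0.1299,0.005],[0,0,0,0.0721,0.0206,-0.1299,0.005],[0,0,0,0.0481,0.0137,-0.0866,0.005],[0,0,0,0,0,0,0.005]]'
python3 - <<'E'
from h import *
s=bot.get_state();print(s['moment'],s['q'])
E
```

```text
time: 15.32
ee_pos: [637.8, -266.7, 113.6]
orientation: [0.958, 0.12, 0.256, -0.039]
force: [-2.4, -2.5, 5.6]
finger_gap: 9.0
gripper_force: 30.0
time: 15.95
ee_pos: [637.8, -267.0, 113.6]
orientation: [0.955, -0.144, 0.236, -0.106]
force: [-2.8, -3.5, 5.2]
finger_gap: 8.6
gripper_force: 30.0
[-0.51438193  0.30755896 -0.12020659] [-0.65170129  0.61071762  1.77402531  0.81544941  0.58099438  0.56261986]
```

```bash
cat > m.py <<'E'
from h import *
n=np.array([-.4808,-.1372,.866]);s=bot.get_state();print('Mn',s['moment']@n,'turn',(R.from_quat(s['orientation'])*R.from_quat([.88,.397,.256,.038]).inv()).as_rotvec()@n,s['gripper_force'],s['finger_gap'])
E
python3 m.py
for i in 1; do python3 -m jog '[[0,0,0,0.024,0.0069,-0.0433,0.005],[0,0,0,0,0,0,0.005]]'; python3 m.py; done
python3 -m jog '[[0,0,0,0.024,0.0069,-0.0433,0.005],[0,0,0,0,0,0,0.005]]'; python3 m.py
```

```text
Mn 0.10101883778834012 turn -1.146581457868419 30.00675916671753 8.640272130439241
time: 16.2
ee_pos: [637.8, -267.0, 113.6]
orientation: [0.951, -0.167, 0.233, -0.112]
force: [-2.6, -3.5, 4.5]
finger_gap: 9.0
gripper_force: 30.2
Mn 0.410685468091188 turn -1.1948423926510743 30.16566038131714 9.039146692503293
time: 16.45
ee_pos: [637.9, -267.1, 113.6]
orientation: [0.947, -0.191, 0.23, -0.118]
force: [-2.6, -5.2, 4.9]
finger_gap: 9.5
gripper_force: 30.9
Mn 0.5965900532989843 turn -1.244633942275382 30.874878466129303 9.485462834578724
```

At START stop (moment jumped). Releasing.

```bash
python3 -m jog '[[0,0,0,0,0,0,0.045],[0,0,0,0,0,0,0.045],[0,0,0,0,0,0,0.045],[0,0,0,0,0,0,0.045],[-0.0144,-0.0041,0.026,0,0,0,0.045],[-0.0144,-0.0041,0.026,0,0,0,0.045],[-0.0144,-0.0041,0.026,0,0,0,0.045],[0,0,0.02,0,0,0,0.045],[0,0,0,0,0,0,0.045],[0,0,0,0,0,0,0.045]]'
python3 - <<'E'
from h import *
im=bot.camera("wrist");crop(im,120,0,400,300,2,"pics/w6.png")
E
```

```text
time: 17.7
ee_pos: [594.2, -278.1, 210.1]
orientation: [0.947, -0.193, 0.229, -0.12]
force: [0.4, -0.4, 0.1]
finger_gap: 44.9
gripper_force: 0.0
```

View pics/w6.png

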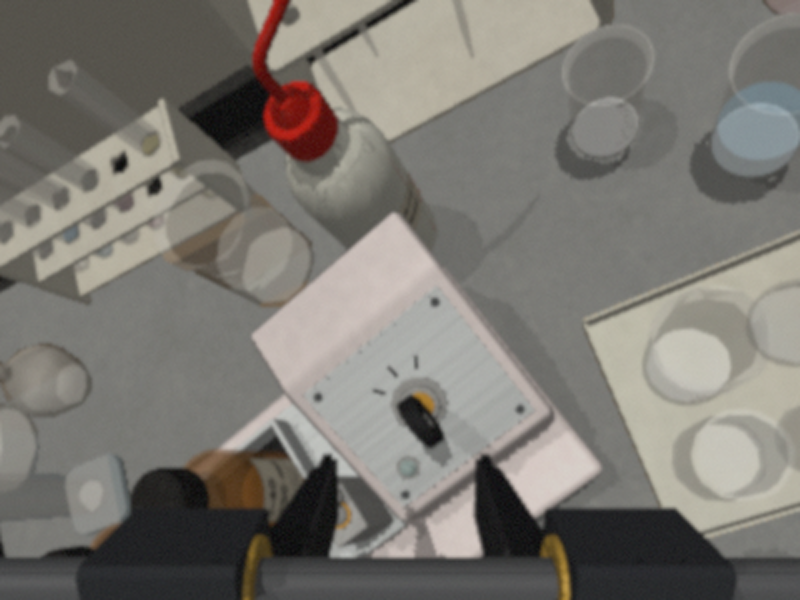

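The key head points at the middle mark (393,371), which is RUN, and the bottle is still standing in its bay. The robot touches nothing, so I'm handing in.

```bash
python3 -c "
from plant import bot
print(bot.job_done())"
```

```text
the job is handed in; nothing more can be done
None
```

The job is handed in at about 18 s of the 64 s allowed: the bottle stands in the empty bay, the keeper bar is shut in its catch, and the key was turned to its START stop and sprang back to RUN.

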